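# Hang the storage bin on the bench rail

### The arm

A 6-joint arm with a two-finger parallel gripper is mounted at the origin on a cart in front of the work surface, level with it; the furniture and walls round the work are solid. World frame = base frame: x ahead of the robot, y to its left, z up, the work surface at z = 0. Lengths are in m, angles in degrees, forces in N, time in s.
With the tool pointing down it reaches from about 0.4 to 0.825 m from the base axis. Payload 7 kg.
Tool frame: the origin (TCP) lies on the centre line of the jaws, within the pads' length; the fingertips stand 8 mm ahead of it and the grasp point (between the pads) lies 11 mm behind it; z points along the fingers, y is the line along which they close (so a half turn about z gives the same grasp; the last joint's range is limited). The gripper opens to 88 mm and grips with 3 to 60 N. Pads are 19 mm wide; open, the fingers measure 130 mm over their backs; the gripper's body (78 mm by 193 mm) begins 47 mm behind the grasp point.
Start: joints at [-48.581, 20.546, 0.682, 0, -70.136, -16.507], TCP at [0.284, -0.612, 0.235] pointing down, gripper open.
Joint ranges: [-176.03, 176.03], [-82.01, 121.73], [-58.28, 71.71], [-173.87, 95.51], [-174.79, -0.11], [-173.66, 173.66]. Speed limits (degrees/s): [136.94, 136.94, 172.46, 180, 180, 180].

### API

Orientations are given as [roll, pitch, yaw] about the fixed x, y, z axes, in that order (R = Rz(yaw) Ry(pitch) Rx(roll)).
In Python, from plant import ctrl, vision gives the robot as it stands. The module is installed in compiled form; this text tells all that it offers.
- The arm moves only by the tool move_arm, never from a script. Its argument "moves" is one flat list of numbers, 7 for each row, row after row: the finger opening in cm, from 0 to 8.76, then the shift along the tool's x, y, z in cm, then the turn, a rotation vector about the tool's x, y, z in rad. A call has 1 to 8 rows; each row shifts and turns the commanded pose from where the row before left it, along the tool's axes as they then stand; what a row does not reach is not made up. A row lasts 1/10 s, in which the tool goes at most 50 mm and 8.59 degrees, less where a joint would pass 70% of its speed; a pose out of reach is approached as far as the arm can. A call with a gripper value outside its range is refused whole. The fingers move at their own pace and stop on an object; the grip force is fixed at half the most. Time passes only in rows, so rows that do not move let the fingers close. It gives the time, the measured TCP pose, the force, the opening and the grip force at its end, in the units of the state.
- ctrl.get_obs(): the state, without advancing time (a new reading comes with each control period).
- vision.snapshot(name): name is "side" or "top"; returns (picture, depth): 400x640x3 uint8, red, green, blue; 400x640 float32, m along the optical axis (not along the pixel's ray), 0 where there is no reading.
- vision.camera_model(name): a dict with "vertical_fov" (degrees; the focal length in pixels is half the picture's height over the tangent of half this angle, whatever the lens; pixels are square), "cx", "cy" (the principal point, pixels), "cam_to_world" (4x4, takes a point from camera to world coordinates). Camera axes: x right, y down, z forward; pixel columns grow to the right and rows downward; lengths in m; the calibration is good to about 2 mm. A picture is of the moment at which its call begins. camera_model takes no time and is no camera call.
- ctrl.close_job(): hands the job in; it is judged then, once.
The state is a dict: "clock": time; "joint_pos": joint angles; "qvel": joint speeds; "tau": joint torques, N m; "tool_pos": TCP position; "orientation": TCP orientation; "force": force on the tool from outside, world axes, zero at the start; "moment": the same for the moment, N m; "opening": finger opening in m; "gripper_force": force on a finger pad.
Only numpy, scipy, OpenCV 4.12 (cv2) and the standard library are available. Lean on these libraries where they do the work, as an engineer would, in place of code of your own. Each camera call takes 0.05 s, during which the arm holds its last target. There are 200 camera calls.

### The job

Hang the loose grey bin on the sloping rail of the metal stand: with the bin's front tipped up, pass its rear lip over the rail, then swing the front down so that the bin is locked on the rail and hangs level, its back flat against the stand's lower bar. Let go of it, and leave the violet bottle and the blue-capped bottle where they stand.

Things in the scene. Friction and masses are not known exactly. Their poses are not given: they have to be found in the camera images.
- bin_mid (a point): Loose open-topped grey plastic bin, 80 mm front to back (x), 130 mm wide (y), walls 4 mm, front and side walls 70 mm high, about 0.25 kg. It stands upright on the worktop at the start. This point is on its middle axis, 40 mm above its underside. Axes: z up, +x to its rear (hook side), -x to its front (tab side), y along its width.
- bin_tab (a point): Middle of the bin's grip tab: a plate 60 mm wide (y), 34 mm long, 6 mm thick, rising from the front wall's top edge and leaning outward, 30 degrees from vertical, along (-0.5, 0, 0.866) in the bin's axes. Pinch it across its 6 mm (gripper tilted 30 degrees) or its 60 mm. The point is 18 mm up the plate, at (-47, 0, 83.6) mm from the centre of the bin's underside.
- bin_pocket (a point): Centre of the pocket of the bin's rear hook, (50.5, 0, 78) mm from the centre of its underside; bin's axes. The pocket spans x 40 to 61, z 66 to 90 mm there, all 130 mm wide: rear wall before it, flange on top (z 90 to 94), lip behind (x 61 to 65, down to z 62). The lip's foot turns in (x 53 to 61, z 62 to 66), leaving a 13 mm mouth open downward at x 40 to 53.
- rail (a point): Centre of the fixed stand's rail, 131 mm above the worktop: a steel strip 20 mm wide, 5 mm thick, 218 mm long (y), its width leaning back 40 degrees from vertical along (0.643, 0, 0.766). -x: side where the bin hangs. It enters the hook's mouth only with the bin's front tipped up 20 to 60 degrees (40 is best, bin moving along (-0.643, 0, -0.766)), turns in the pocket, and locks as the bin levels.
- bar (a point): Middle of the front face of the stand's lower bar (18 mm high, 68 mm above the worktop), on which the hung bin's back rests; the stand's axes. Bar and rail join two uprights 12 mm thick, 26 mm deep, 160 mm high, 230 mm apart between centres. A bin hung level has its underside 50 mm above the worktop and its pocket centre 2 mm in front of and 3 mm below the rail's centre.
- violet_mid (a point): Bystander: small dark bottle with violet contents, 40 mm wide, 104 mm high, loose, in front of the work; this point is half-way up.
- alcohol_mid (a point): Bystander: white bottle with a blue cap, 52 mm wide, 134 mm high, loose, behind the work; this point is half-way up.
Mind the look-alikes: they are no part of the job. Of the things shaped like the part that bears bin_mid, the grey one is meant.

How it is judged:
By the outcome, as a careful person would: the job done as asked, in the order asked, and still so for the second after the job is handed in, with the robot touching nothing.
It also fails if it takes over 45 s, if anything falls off the work surface, if the arm or the gripper's body presses on something with over 40 N, if the wrist force passes 120 N, or if a joint passes its speed limit or range.

## Working session

There is one attempt and no reset: what is moved stays moved. The work goes in short steps, Python scripts to look and compute and a tool call to move; the robot and the scene stay as the last step left them, time stands still between calls to the robot, and variables do not carry over. Pictures are saved under pics/ and viewed, at most 10 in all, crops included, and the job is handed in when it is done.

Besides the shell and the picture viewer there is one more tool, called after "Call:" in YAML: its name, and indented under it one key for each argument. move_arm: Moves the arm, as the interface text tells. Its arguments: {"type":"object","properties":{"moves":{"type":"array"}},"required":["moves"]}

```bash
mkdir -p pics
cat > h.py <<'E'
import numpy as np, cv2
from plant import ctrl, vision
from scipy.spatial.transform import Rotation as R
def snap(n,f=None):
    p,d=vision.snapshot(n); 
    if f: cv2.imwrite('pics/'+f+'.png',p[:,:,::-1])
    return p,d
def world(n,d):
    m=vision.camera_model(n); f=d.shape[0]/2/np.tan(np.radians(m['vertical_fov']/2))
    v,u=np.mgrid[:d.shape[0],:d.shape[1]]
    P=np.stack([(u-m['cx'])/f*d,(v-m['cy'])/f*d,d],-1)
    T=np.array(m['cam_to_world']); W=P@T[:3,:3].T+T[:3,3]; W[d==0]=np.nan; return W
E
python3 - <<'E'
from h import *
for n in('side','top'):
    p,d=snap(n,n+'0'); np.savez('/tmp/%s0'%n,p=p,d=d)
    m=vision.camera_model(n); print(n,m['vertical_fov'],m['cx'],m['cy'],np.round(m['cam_to_world'],3).tolist(),(d==0).mean())
print(ctrl.get_obs())
E
```

```text
side 42.303564679622816 314.9652037003024 195.03730001394067 [[0.066, -0.618, 0.783, -0.464], [-0.998, -0.04, 0.052, -0.2], [-0.001, -0.785, -0.619, 0.909], [0.0, 0.0, 0.0, 1.0]] 0.003921875
top 55.84141557930356 320.8031909573806 195.7570600947187 [[0.017, -0.992, 0.126, 0.415], [-1.0, -0.017, -0.005, -0.144], [0.007, -0.125, -0.992, 1.048], [0.0, 0.0, 0.0, 1.0]] 0.0040234375
{'clock': 0.1, 'joint_pos': array([-4.85789953e+01,  2.05871074e+01,  6.37978621e-01, -1.66507998e-02,
       -7.01337865e+01, -1.65063960e+01]), 'qvel': array([-0.05274888, -0.11881091,  0.08410386, -0.00290092,  0.03786151,
       -0.01211022]), 'tau': array([-2.49794302e-04, -5.84162557e+01,  2.93753314e+01,  7.01566994e+00,
        1.01582502e-02, -8.87229277e-06]), 'tool_pos': array([ 0.28414477, -0.61181704,  0.23371436]), 'orientation': array([ 1.79916054e+02, -8.55167393e-03, -1.55091055e+02]), 'force': array([-0.69929952,  0.28647006, -0.39777795]), 'moment': array([ 0.02143044, -0.04882352, -0.03434733]), 'gripper_force': 0.0, 'opening': 0.08774830763540734}
```

View pics/side0.png

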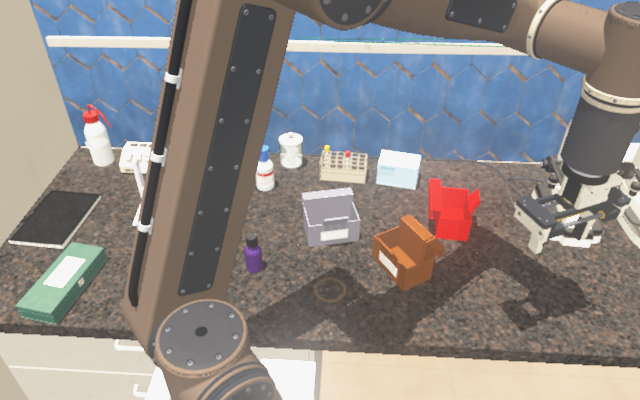

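View pics/top0.png

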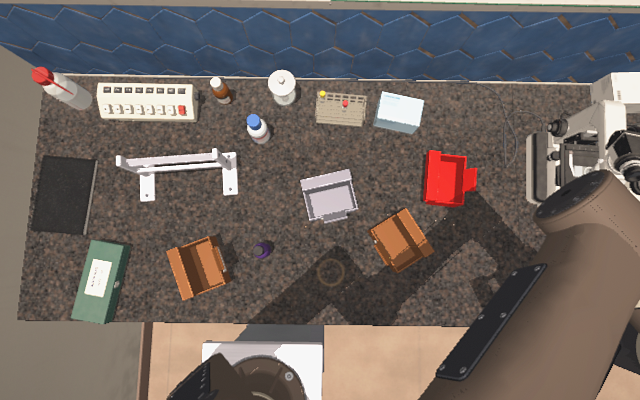

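Side view: grey bin (330,218), orange bin (405,252), red bin (452,210). Top view: grey bin (330,197), orange bins (400,240) and (198,267), red bin (446,178), white stand (180,170), violet bottle (262,250), blue cap (254,122). Only the bin at top (330,197) is grey, so it's the one meant. I'll confirm it in an enlarged crop.

Run:
```python
from h import *
z=np.load('/tmp/top0.npz'); p,d=z['p'],z['d']; W=world('top',d); np.save('/tmp/Wt',W)
c=p[130:230,100:370]; 
cv2.imwrite('pics/crop1.png',cv2.resize(np.vstack([c[:, :150],c[:,120:]])[:,:,::-1],None,fx=3,fy=3,interpolation=cv2.INTER_CUBIC)[:600,:800])
# bin region heights
for name,(r0,r1,c0,c1) in dict(bin=(160,230,295,365),stand=(140,205,110,245)).items():
    w=W[r0:r1,c0:c1].reshape(-1,3)
    for lo,hi in ((.06,.072),(.08,.088),(.088,.099),(.1,.12),(.12,.135),(.135,.148),(.148,.175)):
        s=w[(w[:,2]>lo)&(w[:,2]<hi)]
        if len(s)>12:
            b=cv2.minAreaRect((s[:,:2]*1000).astype(np.float32)); print(name,lo,hi,len(s),np.round(s.mean(0),4),np.round(b[0],1),np.round(b[1],1),round(b[2],1))
```

```text
bin 0.06 0.072 176 [ 0.5249 -0.1769  0.0686] [ 528.5 -172.5] [ 76.8 129.9] 14.2
bin 0.08 0.088 56 [ 0.5136 -0.1744  0.0841] [ 524.6 -172.2] [ 83.5 116.7] 14.1
bin 0.088 0.099 656 [ 0.567  -0.1624  0.0939] [ 533.7 -171.2] [122.9 129.9] 14.2
bin 0.1 0.12 20 [ 0.4774 -0.1872  0.101 ] [ 478.1 -187.8] [ 6.1 51.8] 15.0
stand 0.06 0.072 99 [0.606  0.2232 0.0666] [612.6 222.6] [ 20.4 241.9] 4.7
stand 0.08 0.088 32 [0.6093 0.2215 0.0825] [610.4 223.8] [ 21.7 241.8] 7.7
stand 0.088 0.099 25 [0.6101 0.2243 0.094 ] [609.3 221. ] [ 23.2 236.8] 8.2
stand 0.1 0.12 43 [0.6123 0.2015 0.1088] [608.2 222.1] [ 22.5 240.5] 8.8
stand 0.12 0.135 405 [0.6128 0.2236 0.13  ] [615.9 223. ] [ 24.5 239.3] 5.5
stand 0.135 0.148 328 [0.6179 0.2341 0.1386] [615.9 222.3] [ 24.8 240.4] 5.4
stand 0.148 0.175 141 [0.6151 0.2301 0.1577] [616.4 223.6] [ 26.1 240.3] 5.3
```

View pics/crop1.png

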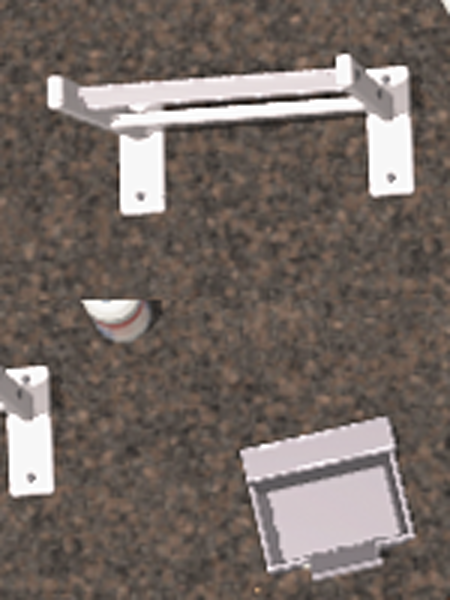

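The crop confirms the grey bin: hook flange on the far (+x) side, tab on the near side (top view, about (333,217)). The stand's rail is the leaning strip at about (185,158), with the bar in front of it. Next, precise frames.

Run:
```python
from h import *
W=np.load('/tmp/Wt.npy'); zs=np.load('/tmp/side0.npz'); Ws=world('side',zs['d'])
print('table z', [np.round(np.nanmedian(w,0),4) for w in (W[240:260,300:315].reshape(-1,3),Ws[225:240,285:297].reshape(-1,3))])
def loc(w,c,yaw):
    a=np.radians(yaw); e=np.array([[np.cos(a),np.sin(a)],[-np.sin(a),np.cos(a)]])
    return np.c_[(w[:,:2]-c)@e.T,w[:,2]]
for n,w in (('top',W[160:230,295:365]),('side',Ws[180:250,295:365])):
    w=w.reshape(-1,3); w=w[np.isfinite(w).all(1)]
    f=w[(w[:,2]>.0905)&(w[:,2]<.098)]
    b=cv2.minAreaRect((f[:,:2]*1000).astype(np.float32))
    L=loc(f,[.53,-.172],14.2); fl=L[(L[:,0]>.01)]
    b=cv2.minAreaRect((fl[:,:2]*1000).astype(np.float32));print(n,'flange in local',len(fl),np.round(b[0],1),np.round(b[1],1),round(b[2],2),np.median(fl[:,2]), fl.min(0),fl.max(0))
    A=loc(w,[.53,-.172],14.2); r=A[(A[:,2]>.064)&(A[:,2]<.074)]; print(' rim',r.min(0),r.max(0),np.median(r[:,2]))
    t=A[(A[:,2]>.076)&(A[:,0]<-.03)]; print(' tab',len(t),np.round(np.percentile(t,[2,50,98],axis=0),4).tolist())
w=W[140:205,110:245].reshape(-1,3); w=w[np.isfinite(w).all(1)]
for yaw in (5.4,):
    A=loc(w,[.616,.223],yaw); up=A[A[:,2]>.15]; print('uprights',up.min(0),up.max(0), np.median(up[:,2]))
    inn=A[(abs(A[:,1])<.1)]
    r=inn[(inn[:,2]>.118)&(inn[:,2]<.145)]; c=r.mean(0); u,s,v=np.linalg.svd(r-c,full_matrices=False); print('rail',len(r),c,v.round(3).tolist(),s,r.min(0),r.max(0))
    P=np.polyfit(r[:,1],r[:,0],1); 
    k=inn[(inn[:,2]>.055)&(inn[:,2]<.085)]; print('bar',len(k),np.percentile(k,[2,50,98],axis=0).round(4).tolist(),np.polyfit(k[:,1],k[:,0],1))
    fr=[r[abs(r[:,1]-y)<.02].mean(0).round(4) for y in(-.08,0,.08)]; print(fr)
for n,(a,b,c,e) in dict(violet=(238,262,250,274),alc=(112,145,244,272)).items():
    w=W[a:b,c:e].reshape(-1,3); w=w[w[:,2]>.03]; print(n,np.percentile(w,[3,50,99],axis=0).round(3).tolist())
```

```text
table z [array([ 3.983e-01, -1.138e-01, -3.000e-04]), array([ 0.5295, -0.0696, -0.0012])]
top flange in local 559 [50.6 -0.2] [ 29.4 129.8] 0.33 0.09392705756892716 [ 0.03556136 -0.06512658  0.09051349] [0.06524302 0.06474475 0.0977585 ]
 rim [-0.03992538 -0.06506587  0.06463123] [0.0368759  0.06486982 0.073904  ] 0.06957277335768869
 tab 163 [[-0.0574, -0.0282, 0.0769], [-0.0487, 0.0006, 0.0932], [-0.0391, 0.0283, 0.1018]]
side flange in local 333 [47.8 -0.6] [130.2  34.4] 89.85 0.09258969728870503 [ 0.03041382 -0.06567168  0.09052574] [0.06497922 0.06447796 0.09792205]
 rim [-0.05071875 -0.06564556  0.06402101] [0.06266555 0.06454509 0.07395079] 0.06802355020124318
 tab 131 [[-0.0615, -0.0287, 0.0767], [-0.0557, 0.0007, 0.0932], [-0.048, 0.0286, 0.0999]]
uprights [-0.01274087 -0.11957877  0.15000593] [0.01333461 0.12070635 0.16299599] 0.15931610683437203
rail 609 [9.34757467e-05 1.09001214e-04 1.33637081e-01] [[0.0, -1.0, -0.003], [-0.684, 0.002, -0.729], [-0.729, -0.002, 0.684]] [1.42642506 0.15236463 0.03878518] [-0.00796178 -0.09981631  0.12230177] [0.00916422 0.09963949 0.14388532]
bar 376 [[-0.0124, -0.0962, 0.0621], [-0.0091, -0.0001, 0.0762], [-0.0025, 0.097, 0.0805]] [-0.00021522 -0.00846024]
[array([ 0.    , -0.08  ,  0.1332]), array([ 0.0002, -0.0002,  0.1337]), array([1.000e-04, 8.020e-02, 1.338e-01])]
violet [[0.379, -0.013, 0.043], [0.397, 0.0, 0.068], [0.414, 0.019, 0.108]]
alc [[0.694, 0.001, 0.035], [0.709, 0.02, 0.087], [0.736, 0.049, 0.137]]
```

```bash
cat >> h.py <<'E'
def pose(base,yaw,pitch,off):
    "TCP pose: bin underside centre at base, yaw, pitch(front up); off = TCP in bin frame, mm (x,z)"
    B=R.from_euler('z',yaw,degrees=True)*R.from_euler('y',pitch,degrees=True)
    p=np.array(base)+B.apply([off[0]/1e3,0,off[1]/1e3])
    z=np.array([.5,0,-.75**.5]); y=-np.array([.75**.5,0,.5]); x=np.cross(y,z)
    return p,B*R.from_matrix(np.c_[x,y,z])
def cur():
    o=ctrl.get_obs(); return np.array(o['tool_pos']),R.from_euler('xyz',o['orientation'],degrees=True)
def plan(a,b,op,v=45,w=8.2):
    (p,q),(P,Q)=a,b; rv=(q.inv()*Q).as_rotvec(); d=P-p
    n=int(np.ceil(max(np.linalg.norm(d)*1e3/v,np.degrees(np.linalg.norm(rv))/w,1)))
    print('rows',n,'mm',np.round(d*1e3,1),'deg',np.degrees(rv).round(1))
    for i in range(n):
        s=(q*R.from_rotvec(rv*i/n)).inv().apply(d/n)*100
        print(op,*np.round(s,2),*np.round(rv/n,3),sep=', ',end=',\n')
BIN=([.530,-.172,0],14.3); G=np.array([-43,76.7])
E
python3 - <<'E'
from h import *
plan(cur(),pose(*BIN,0,G+np.array([-40,69.3])),4)
print(pose(*BIN,0,G)[0])
E
```

```text
rows 11 mm [165.4 419.3 -87.7] deg [ 25.1 -20.7 -77.5]
4, -2.97, 2.82, 0.8, 0.04, -0.033, -0.123,
4, -3.27, 2.47, 0.8, 0.04, -0.033, -0.123,
4, -3.52, 2.08, 0.82, 0.04, -0.033, -0.123,
4, -3.73, 1.67, 0.86, 0.04, -0.033, -0.123,
4, -3.88, 1.24, 0.93, 0.04, -0.033, -0.123,
4, -3.97, 0.8, 1.02, 0.04, -0.033, -0.123,
4, -4.0, 0.35, 1.13, 0.04, -0.033, -0.123,
4, -3.98, -0.1, 1.25, 0.04, -0.033, -0.123,
4, -3.9, -0.53, 1.4, 0.04, -0.033, -0.123,
4, -3.76, -0.94, 1.55, 0.04, -0.033, -0.123,
4, -3.57, -1.33, 1.72, 0.04, -0.033, -0.123,
[ 0.48833232 -0.18262096  0.0767    ]
```

Call:
move_arm:
  moves: [4,-2.97,2.82,0.8,0.04,-0.033,-0.123,4,-3.27,2.47,0.8,0.04,-0.033,-0.123,4,-3.52,2.08,0.82,0.04,-0.033,-0.123,4,-3.73,1.67,0.86,0.04,-0.033,-0.123,4,-3.88,1.24,0.93,0.04,-0.033,-0.123,4,-3.97,0.8,1.02,0.04,-0.033,-0.123]

```text
clock: 0.7
tool_pos: [0.3747, -0.3817, 0.1862]
orientation: [-163.3, 5.4, -111.4]
force: [0.1, 1.2, 0.1]
opening: 0.045
gripper_force: 0.0
```

Call:
move_arm:
  moves: [4,-4.0,0.35,1.13,0.04,-0.033,-0.123,4,-3.98,-0.1,1.25,0.04,-0.033,-0.123,4,-3.9,-0.53,1.4,0.04,-0.033,-0.123,4,-3.76,-0.94,1.55,0.04,-0.033,-0.123,4,-3.57,-1.33,1.72,0.04,-0.033,-0.123,4,0,0,0,0,0,0,4,0,0,0,0,0,0]

```text
clock: 1.4
tool_pos: [0.4498, -0.1926, 0.1465]
orientation: [-149.9, -0.1, -75.6]
force: [-0.0, 0.1, 0.7]
opening: 0.0398
gripper_force: 0.0
```

Run:
```python
from h import *
plan(cur(),pose(*BIN,0,G),3,v=30)
print(ctrl.get_obs()['joint_pos'].round(1),ctrl.get_obs()['opening'])
snap('side','side1')
```

```text
rows 3 mm [ 38.5   9.9 -69.8] deg [-0.1 -0.   0.1]
3, -0.01, 0.02, 2.68, -0.001, -0.0, 0.001,
3, -0.0, 0.02, 2.68, -0.001, -0.0, 0.001,
3, -0.0, 0.02, 2.68, -0.001, -0.0, 0.001,
[-13.   -1.6 -36.1 -26.6 -30.9  47.4] 0.03977348516344733
```

View pics/side1.png

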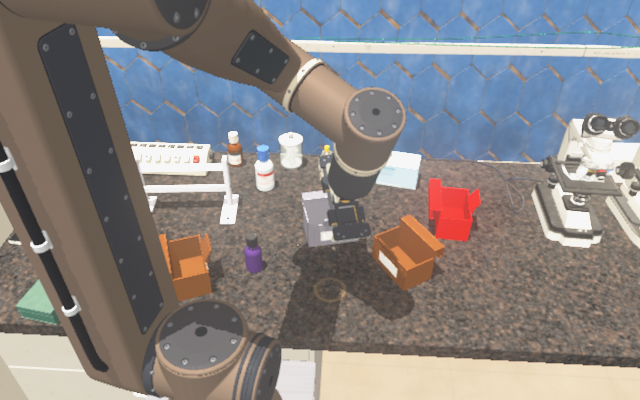

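The gripper hangs over the bin's tab at (345,225), clear of the orange bin. I'll descend and close.

Call:
move_arm:
  moves: [3,0,0.02,2.68,0,0,0,3,0,0.02,2.68,0,0,0,3,0,0.02,2.68,0,0,0,3,0,0,0,0,0,0]

```text
clock: 1.85
tool_pos: [0.4881, -0.1836, 0.0739]
orientation: [-150.1, 0.0, -75.7]
force: [-0.5, 0.5, -0.2]
opening: 0.0303
gripper_force: 0.0
```

Call:
move_arm:
  moves: [0,0,0,0,0,0,0,0,0,0,0,0,0,0,0,0,0,0,0,0,0,0,0,0,0,0,0,0,0,0,0,0,0,0,0]

```text
clock: 2.35
tool_pos: [0.4886, -0.1834, 0.0778]
orientation: [-149.8, -0.2, -75.6]
force: [-3.3, -0.2, 7.3]
opening: 0.0056
gripper_force: 30.0
```

Call:
move_arm:
  moves: [0,0,-1,-1.73,0,0,0,0,0,-2,-3.46,0,0,0,0,0,-2,-3.46,0,0,0,0,0,-2,-3.46,0,0,0,0,0,0,0,0,0,0,0,0,0,0,0,0,0]

```text
clock: 2.95
tool_pos: [0.4875, -0.1825, 0.2172]
orientation: [-149.8, -0.1, -75.6]
force: [0.6, 0.3, -3.6]
opening: 0.0055
gripper_force: 30.0
```

Run:
```python
from h import *
p,d=snap('top'); W=world('top',d)
pc,q=cur(); B=q*pose(*BIN,0,G)[1].inv()*R.from_euler('z',14.3,degrees=True)
print(pc,B.as_euler('zyx',degrees=True))
# bin points in TCP-based bin frame (nominal grasp)
w=W.reshape(-1,3); A=(B.inv().apply(w-pc))*1e3+[G[0],0,G[1]]
m=np.isfinite(A).all(1)&(abs(A[:,1])<75)&(A[:,0]>-70)&(A[:,0]<75)&(A[:,2]>-15)&(A[:,2]<110); A=A[m]
f=A[(A[:,0]>25)&(A[:,2]>84)]; print('flange',len(f),np.percentile(f,[1,50,99],axis=0).round(1).tolist())
b=cv2.minAreaRect(f[:,:2].astype(np.float32)); print(b)
g=f[(f[:,0]>38)&(f[:,0]<63)&(abs(f[:,1])<60)]; C=np.linalg.lstsq(np.c_[g[:,:2],np.ones(len(g))],g[:,2],rcond=None)[0]; print('plane',C, 'z at 50:',C[0]*50+C[2])
cv2.imwrite('pics/top2.png',p[90:290,180:480,::-1].repeat(2,0).repeat(2,1))
```

```text
[ 0.48696576 -0.18242331  0.21575321] [ 1.43791189e+01 -1.28013229e-01 -9.06086504e-03]
flange 811 [[36.6, -63.1, 84.9], [50.3, 0.7, 94.1], [65.5, 64.0, 97.1]]
((51.189292907714844, 0.5569610595703125), (29.589555740356445, 129.72146606445312), 0.14164678752422333)
plane [-2.37288085e-03  2.13195872e-05  9.43412693e+01] z at 50: 94.22262528284585
```

View pics/top2.png

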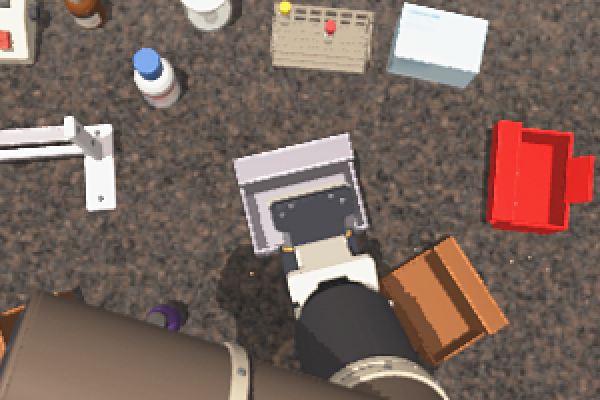

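The bin is firmly held and sits within 1 mm of the nominal grasp. Bottles, stand and the other bins are undisturbed. Next, plan the transit.

```bash
cat >> h.py <<'E'
G2=np.array([-43.5,76.7]); SY=5.4
RC=np.array([.616,.223,0])+R.from_euler('z',SY,degrees=True).apply([.0018,0,.1313])
def rp(th,cx,cz,up=0,rc=RC):
    B=R.from_euler('z',SY,degrees=True)*R.from_euler('y',th,degrees=True)
    return pose(rc-B.apply([cx/1e3,0,cz/1e3])+[0,0,up],SY,th,G2)
E
python3 - <<'E'
from h import *
p,q=cur(); a=(p+[0,0,.06],q)
plan((p,q),a,0); plan(a,rp(40,46.5,18,.09),0,v=42,w=7.5)
for t in (rp(40,46.5,18,.09),rp(40,46.5,18),rp(40,46.5,78),rp(0,52,79.5)): print(t[0],t[1].as_euler('xyz',degrees=True))
E
```

```text
rows 2 mm [ 0.  0. 60.] deg [0. 0. 0.]
0, 0.0, -1.51, -2.59, 0.0, 0.0, 0.0,
0, 0.0, -1.51, -2.59, 0.0, 0.0, 0.0,
rows 10 mm [ 99.8 402.7  48.4] deg [-40.    1.6   9. ]
0, -3.65, -1.94, 0.57, -0.07, 0.003, 0.016,
0, -3.68, -1.92, 0.42, -0.07, 0.003, 0.016,
0, -3.72, -1.89, 0.28, -0.07, 0.003, 0.016,
0, -3.75, -1.84, 0.14, -0.07, 0.003, 0.016,
0, -3.77, -1.79, 0.0, -0.07, 0.003, 0.016,
0, -3.8, -1.72, -0.13, -0.07, 0.003, 0.016,
0, -3.83, -1.65, -0.26, -0.07, 0.003, 0.016,
0, -3.85, -1.57, -0.38, -0.07, 0.003, 0.016,
0, -3.87, -1.48, -0.5, -0.07, 0.003, 0.016,
0, -3.9, -1.38, -0.61, -0.07, 0.003, 0.016,
[0.58671817 0.22023205 0.32411769] [ 1.70000000e+02  1.27222187e-14 -8.46000000e+01]
[0.58671817 0.22023205 0.23411769] [ 1.70000000e+02  1.27222187e-14 -8.46000000e+01]
[0.54832207 0.21660255 0.18815503] [ 1.70000000e+02  1.27222187e-14 -8.46000000e+01]
[0.52271584 0.21418205 0.1285    ] [-150.     0.   -84.6]
```

Call:
move_arm:
  moves: [0,0,-1.5,-2.6,0,0,0,0,0,-1.5,-2.6,0,0,0,0,-1.8,-0.97,0.3,-0.035,0.0015,0.008,0,-1.85,-0.97,0.27,-0.035,0.0015,0.008,0,-3.68,-1.92,0.42,-0.07,0.003,0.016,0,-3.72,-1.89,0.28,-0.07,0.003,0.016,0,-3.75,-1.84,0.14,-0.07,0.003,0.016]

```text
clock: 3.7
tool_pos: [0.5269, -0.0205, 0.2937]
orientation: [-166.2, 0.6, -79.3]
force: [2.7, 0.4, -3.2]
opening: 0.0058
gripper_force: 30.0
```

Call:
move_arm:
  moves: [0,-3.77,-1.79,0,-0.07,0.003,0.016,0,-3.8,-1.72,-0.13,-0.07,0.003,0.016,0,-3.83,-1.65,-0.26,-0.07,0.003,0.016,0,-3.85,-1.57,-0.38,-0.07,0.003,0.016,0,-3.87,-1.48,-0.5,-0.07,0.003,0.016,0,-1.95,-0.7,-0.3,-0.035,0.0015,0.008,0,-1.95,-0.7,-0.3,-0.035,0.0015,0.008,0,0,0,0,0,0,0]

```text
clock: 4.5
tool_pos: [0.5895, 0.2224, 0.3185]
orientation: [169.6, -0.3, -84.7]
force: [-1.2, 1.1, -4.5]
opening: 0.0057
gripper_force: 30.0
```

Run:
```python
from h import *
print(ctrl.get_obs()['joint_pos'].round(1))
p,d=snap('top','top3'); W=world('top',d); np.save('/tmp/W3',W)
pc,q=cur(); B=q*pose([0,0,0],0,0,G2)[1].inv()
print(pc,B.as_euler('zyx',degrees=True))
w=W.reshape(-1,3); A=(B.inv().apply(w-pc))*1e3+[G2[0],0,G2[1]]
A=A[np.isfinite(A).all(1)&(abs(A[:,1])<75)&(A[:,0]>-70)&(A[:,0]<75)&(A[:,2]>-15)&(A[:,2]<110)]
f=A[(A[:,0]>25)&(A[:,2]>86)]; print('flange',len(f),np.percentile(f,[1,50,99],axis=0).round(1).tolist())
g=f[(f[:,0]>38)&(f[:,0]<63)&(abs(f[:,1])<60)]; C=np.linalg.lstsq(np.c_[g[:,:2],np.ones(len(g))],g[:,2],rcond=None)[0]; print('plane',C, 'z at 50:',C[0]*50+C[2])
plan((pc,q),rp(40,46.5,18),0,v=31)
```

```text
[ 35.3  20.6  12.7  -4.9 -91.3 -29.7]
[0.58914524 0.22100865 0.31924245] [ 6.92286669 40.07308359 -4.75479457]
flange 343 [[33.8, -63.6, 86.2], [44.7, -26.7, 91.8], [64.7, 12.9, 93.5]]
plane [ 1.31764800e-02 -3.85338688e-03  9.13266394e+01] z at 50: 91.98546337303279
rows 3 mm [ -2.4  -0.8 -85.1] deg [ 0.3 -0.3 -0.2]
0, 0.0, -0.43, 2.81, 0.002, -0.002, -0.001,
0, 0.01, -0.42, 2.81, 0.002, -0.002, -0.001,
0, 0.01, -0.42, 2.81, 0.002, -0.002, -0.001,
```

View pics/top3.png

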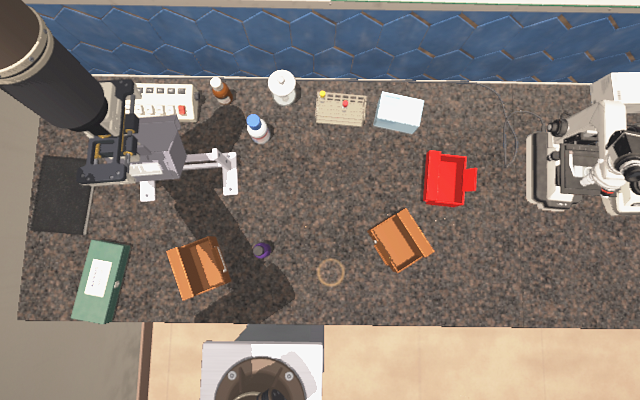

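The bin is tipped 40° above the stand at top (160,150), centred between the uprights, and the bottles are untouched. Descending to the entry line.

Call:
move_arm:
  moves: [0,0,-0.42,2.8,0.002,-0.002,-0.001,0,0,-0.42,2.8,0.002,-0.002,-0.001,0,0,-0.42,2.8,0.002,-0.002,-0.001,0,0,0,0,0,0,0,0,0,0,0,0,0,0]

```text
clock: 5.05
tool_pos: [0.5868, 0.2185, 0.2384]
orientation: [170.3, 0.1, -84.7]
force: [0.0, -0.5, -1.9]
opening: 0.0059
gripper_force: 30.0
```

Run:
```python
from h import *
p,d=snap('top'); W=world('top',d); 
s,ds=snap('side')
pc,q=cur(); B=q*pose([0,0,0],0,0,G2)[1].inv()
print(pc,B.as_euler('ZYX',degrees=True), 'rail in bin', B.inv().apply(RC-pc)*1e3+[G2[0],0,G2[1]])
def tb(W):
    w=W.reshape(-1,3); A=(B.inv().apply(w-pc))*1e3+[G2[0],0,G2[1]]
    return A[np.isfinite(A).all(1)&(abs(A[:,1])<130)&(A[:,0]>-70)&(A[:,0]<75)&(A[:,2]>-15)&(A[:,2]<110)]
for W in (W,world('side',ds)):
    A=tb(W)
    f=A[(A[:,0]>30)&(A[:,2]>86)&(A[:,2]<100)&(abs(A[:,1])<68)]; print('flange',len(f),np.percentile(f,[1,50,99],axis=0).round(1).tolist())
    g=f[(f[:,0]>42)&(f[:,0]<62)&(abs(f[:,1])<60)]
    if len(g)>5: print('z',np.median(g[:,2]))
    r=A[(abs(A[:,1])>72)&(abs(A[:,1])<100)&(A[:,0]>38)&(A[:,0]<56)&(A[:,2]<32)&(A[:,2]>4)]
    if len(r)>5: print('rail front face',len(r),np.percentile(r,[2,50,98],axis=0).round(1).tolist())
v=np.hstack([p[90:240,80:280],s[90:240,80:280]]); cv2.imwrite('pics/c4.png',cv2.resize(v[:,:,::-1],None,fx=2,fy=2))
plan((pc,q),rp(40,46.5,60),0,v=15); plan((pc,q),rp(40,46.5,76),0,v=15)
```

```text
[0.58771455 0.21931591 0.24018507] [ 5.51819561 39.51606113  0.27027469] rail in bin [49.16444546  0.63804812 11.98250892]
flange 253 [[33.7, -65.4, 86.3], [46.7, -30.5, 90.1], [63.8, 7.8, 92.2]]
z 90.34348091812927
rail front face 72 [[43.7, -98.5, 5.5], [46.1, -85.5, 14.2], [50.7, -73.0, 22.4]]
flange 40 [[30.7, -65.8, 86.1], [36.2, -44.0, 87.4], [57.8, 63.8, 90.3]]
rail front face 90 [[41.4, -99.1, 4.0], [47.1, -80.8, 10.8], [53.6, 98.6, 17.7]]
rows 4 mm [-27.9  -1.6 -38.2] deg [-0.5  0.2 -0. ]
0, -0.02, 0.53, 1.06, -0.002, 0.001, -0.0,
0, -0.02, 0.53, 1.06, -0.002, 0.001, -0.0,
0, -0.02, 0.53, 1.06, -0.002, 0.001, -0.0,
0, -0.02, 0.52, 1.06, -0.002, 0.001, -0.0,
rows 5 mm [-38.1  -2.6 -50.5] deg [-0.5  0.2 -0. ]
0, -0.02, 0.59, 1.12, -0.002, 0.001, -0.0,
0, -0.02, 0.58, 1.12, -0.002, 0.001, -0.0,
0, -0.02, 0.58, 1.12, -0.002, 0.001, -0.0,
0, -0.02, 0.58, 1.13, -0.002, 0.001, -0.0,
0, -0.02, 0.58, 1.13, -0.002, 0.001, -0.0,
```

View pics/c4.png

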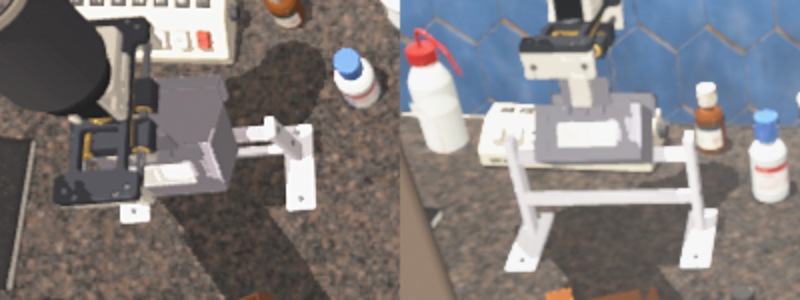

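Compared with the rail face in the same camera, the bin needs about 3 mm more towards its rear. I'll move most of the way, stop short of the mouth, and measure again.

Call:
move_arm:
  moves: [0,0,0.4,0.92,0,0,0,0,0,0.4,0.92,0,0,0,0,0,0.4,0.92,0,0,0,0,0,0,0,0,0,0,0,0,0,0,0,0,0,0,0,0,0,0,0,0]

```text
clock: 5.75
tool_pos: [0.5708, 0.218, 0.2136]
orientation: [170.4, 0.2, -84.6]
force: [0.8, 1.0, -2.2]
opening: 0.0056
gripper_force: 30.0
```

```bash
cat > rel.py <<'E'
from h import *
def avg(k=4):
    ps=[];rs=[];D=[]
    for i in range(k):
        p,d=vision.snapshot('top'); D.append(np.where(d==0,np.nan,d)); a,b=cur(); ps.append(a); rs.append(b.as_matrix())
    return np.mean(ps,0),R.from_matrix(rs).mean(),np.nanmean(D,0),np.std(ps,0)
pc,q,d,sd=avg(); W=world('top',d)
B=q*pose([0,0,0],0,0,G2)[1].inv()
print(ctrl.get_obs()['clock'],pc,sd*1e3,B.as_euler('ZYX',degrees=True),'rail nominal',B.inv().apply(RC-pc)*1e3+[G2[0],0,G2[1]])
w=W.reshape(-1,3); A=(B.inv().apply(w-pc))*1e3+[G2[0],0,G2[1]]; A=A[np.isfinite(A).all(1)]
f=A[(abs(A[:,1])<68)&(A[:,0]>30)&(A[:,0]<75)&(A[:,2]>84)&(A[:,2]<102)]
g=f[(f[:,0]>40)&(f[:,0]<62)&(abs(f[:,1])<60)]; C=np.linalg.lstsq(np.c_[g[:,:2],np.ones(len(g))],g[:,2],rcond=None)[0]
print('lip x',np.percentile(f[f[:,2]>88,0],[95,98,99.5]).round(1),'flange z',np.median(g[:,2]).round(1),'slope',np.degrees(C[:2]).round(1))
# rail front face: world points in stand frame
a=R.from_euler('z',SY,degrees=True).inv().apply(w-[.616,.223,0])
m=np.isfinite(a).all(1)&(abs(a[:,1])<.1)&(a[:,0]>-.009)&(a[:,0]<.011)&(a[:,2]>.12)&(a[:,2]<.146)
r=B.inv().apply(w[m]-pc)*1e3+[G2[0],0,G2[1]]; r=r[(abs(r[:,1])>72)]
for s in(-1,1):
    t=r[r[:,1]*s>0]
    if len(t)>15: print('rail side',s,len(t),np.percentile(t,[2,50,98],axis=0).round(1).tolist())
E
python3 rel.py
```

```text
5.95 [0.57081332 0.21799756 0.21354522] [0.04585653 0.05007302 0.0698082 ] [ 5.4980053  39.62211929  0.23492398] rail nominal [45.35088459  0.51077221 43.48433372]
lip x [62.  63.2 63.9] flange z 92.6 slope [ 0.2 -0.2]
rail side -1 85 [[41.0, -99.2, 33.9], [42.2, -85.7, 44.8], [45.6, -72.7, 53.5]]
```

Settled. The rail now sits at about (46, 45) mm in the bin's axes, centred on the mouth. Advancing.

Call:
move_arm:
  moves: [0,0,0.25,0.43,0,0,0,0,0,0.25,0.43,0,0,0,0,0,0.25,0.43,0,0,0,0,0,0.25,0.43,0,0,0,0,0,0,0,0,0,0,0,0,0,0,0,0,0]

```text
clock: 6.55
tool_pos: [0.5578, 0.2168, 0.198]
orientation: [170.4, 0.2, -84.6]
force: [0.5, 0.3, -3.5]
opening: 0.0061
gripper_force: 30.0
```

Call:
move_arm:
  moves: [0,0,0.25,0.43,0,0,0,0,0,0.25,0.43,0,0,0,0,0,0,0,0,0,0,0,0,0,0,0,0,0,0,0,0,0,0,0,0]

```text
clock: 7.05
tool_pos: [0.5516, 0.2162, 0.1905]
orientation: [170.4, 0.2, -84.7]
force: [-0.0, 0.5, -2.9]
opening: 0.006
gripper_force: 30.0
```

```bash
python3 rel.py
python3 - <<'E'
from h import *
o=ctrl.get_obs(); print(o['force'],o['moment'])
p,d=vision.snapshot('side'); cv2.imwrite('pics/c5.png',cv2.resize(p[90:240,80:280,::-1],None,fx=3,fy=3,interpolation=cv2.INTER_CUBIC))
E
```

```text
7.25 [0.55160684 0.2162276  0.19047042] [0.02624917 0.01348988 0.01260283] [ 5.4926026  39.63918231  0.22945046] rail nominal [45.49316017  0.56238761 73.58483632]
lip x [62.2 63.4 64. ] flange z 92.4 slope [ 0.2 -0.3]
rail side -1 84 [[41.0, -98.8, 63.9], [42.6, -85.2, 75.0], [46.0, -72.7, 83.0]]
[ 0.06081969 -0.51966631 -2.52503747] [ 0.10907892 -0.59649421  0.03816693]
```

No contact force, and the rail is inside the pocket. Now swing the front down.

```bash
cat >> h.py <<'E'
OFF=np.array([.8,1.5])
def tp(th,cx,cz): return rp(th,cx-OFF[0],cz-OFF[1])
E
python3 - <<'E'
from h import *
a=cur()
for t in ((30,47.5,76),(20,49.5,77),(12,51,78),(6,52,79),(2,52.3,79.6)):
    b=tp(*t); plan(a,b,0,w=3.6); a=b
E
```

```text
rows 3 mm [-10.4  -0.3 -12.1] deg [ 9.6  0.2 -0. ]
0, -0.02, 0.27, 0.46, 0.056, 0.001, -0.0,
0, -0.02, 0.3, 0.44, 0.056, 0.001, -0.0,
0, -0.02, 0.32, 0.42, 0.056, 0.001, -0.0,
rows 3 mm [ -9.2  -0.9 -14.3] deg [10.  0.  0.]
0, 0.0, 0.31, 0.48, 0.058, 0.0, 0.0,
0, 0.0, 0.33, 0.46, 0.058, 0.0, 0.0,
0, 0.0, 0.36, 0.44, 0.058, 0.0, 0.0,
rows 3 mm [ -5.4  -0.5 -13. ] deg [ 8.  0. -0.]
0, 0.0, 0.25, 0.4, 0.047, 0.0, -0.0,
0, 0.0, 0.27, 0.38, 0.047, 0.0, -0.0,
0, 0.0, 0.29, 0.37, 0.047, 0.0, -0.0,
rows 2 mm [ -2.6  -0.2 -10.6] deg [ 6. -0. -0.]
0, -0.0, 0.29, 0.46, 0.052, -0.0, -0.0,
0, -0.0, 0.31, 0.45, 0.052, -0.0, -0.0,
rows 2 mm [-0.7 -0.1 -7.2] deg [ 4.  0. -0.]
0, 0.0, 0.18, 0.31, 0.035, 0.0, -0.0,
0, 0.0, 0.19, 0.31, 0.035, 0.0, -0.0,
```

Call:
move_arm:
  moves: [0,-0.02,0.27,0.46,0.056,0.001,0,0,-0.02,0.3,0.44,0.056,0.001,0,0,-0.02,0.32,0.42,0.056,0.001,0,0,0,0.31,0.48,0.058,0,0,0,0,0.33,0.46,0.058,0,0,0,0,0.36,0.44,0.058,0,0,0,0,0,0,0,0,0,0,0,0,0,0,0,0]

```text
clock: 8.1
tool_pos: [0.5317, 0.2151, 0.1643]
orientation: [-170.1, -0.0, -84.6]
force: [0.8, -0.3, -2.1]
opening: 0.0059
gripper_force: 30.0
```

```bash
python3 rel.py
```

```text
8.3 [0.53278927 0.21552411 0.16447234] [0.1715377  0.07401108 0.14871821] [ 5.36699849 20.05091424  0.03355948] rail nominal [48.04557832 -0.34006429 74.79951373]
lip x [61.  61.9 62.7] flange z 92.7 slope [-0.4 -0.4]
rail side -1 86 [[41.9, -99.2, 65.9], [45.3, -85.4, 76.8], [51.3, -72.3, 84.4]]
```

Call:
move_arm:
  moves: [0,0,0.25,0.4,0.047,0,0,0,0,0.27,0.38,0.047,0,0,0,0,0.29,0.37,0.047,0,0,0,0,0.29,0.46,0.052,0,0,0,0,0.31,0.45,0.052,0,0,0,0,0,0,0,0,0,0,0,0,0,0,0]

```text
$.moves: bad value
```

```bash
python3 rel.py; python3 -c "
from h import *
o=ctrl.get_obs(); print(o['force'],o['moment']); plan(cur(),tp(0,52.3,79.6),0,w=2)"
```

```text
8.5 [0.53250195 0.2151043  0.16387998] [0.15810972 0.11454669 0.10992598] [5.32994753e+00 2.00719511e+01 2.88286316e-03] rail nominal [48.14848715  0.1074859  75.50094516]
lip x [61.9 62.7 63.4] flange z 92.9 slope [-0.8 -0.2]
rail side -1 84 [[41.6, -99.2, 66.5], [45.8, -85.5, 77.6], [51.6, -73.0, 85.4]]
[ 0.20979521 -0.02572703 -2.54341932] [-0.06689255  0.96833695 -0.01942503]
rows 11 mm [ -9.1  -0.7 -33.9] deg [20.1 -0.  -0.1]
0, -0.0, 0.13, 0.29, 0.032, -0.0, -0.0,
0, -0.0, 0.14, 0.28, 0.032, -0.0, -0.0,
0, -0.0, 0.15, 0.28, 0.032, -0.0, -0.0,
0, -0.0, 0.16, 0.27, 0.032, -0.0, -0.0,
0, -0.0, 0.17, 0.27, 0.032, -0.0, -0.0,
0, -0.0, 0.18, 0.26, 0.032, -0.0, -0.0,
0, -0.0, 0.19, 0.26, 0.032, -0.0, -0.0,
0, -0.0, 0.2, 0.25, 0.032, -0.0, -0.0,
0, -0.0, 0.2, 0.25, 0.032, -0.0, -0.0,
0, -0.0, 0.21, 0.24, 0.032, -0.0, -0.0,
0, -0.0, 0.22, 0.23, 0.032, -0.0, -0.0,
```

Call:
move_arm:
  moves: [0,0,0.25,0.4,0.047,0,0,0,0,0.27,0.38,0.047,0,0,0,0,0.29,0.37,0.047,0,0,0,0,0.29,0.46,0.052,0,0,0,0,0.31,0.45,0.052,0,0,0,0,0,0,0,0,0,0,0,0,0,0,0,0]

```text
clock: 9.2
tool_pos: [0.5278, 0.2114, 0.1433]
orientation: [-156.6, -0.2, -84.9]
force: [-1.1, -1.3, -1.5]
opening: 0.0059
gripper_force: 30.0
```

```bash
python3 rel.py; python3 -c "
from h import *
o=ctrl.get_obs(); print(o['force'],o['moment']); plan(cur(),tp(0,52.3,79.6),0,w=2)"
```

```text
9.4 [0.52790519 0.21174266 0.14334825] [0.04520181 0.19511583 0.04739685] [ 5.06360176  6.56840462 -0.18488666] rail nominal [47.82841954  3.45377684 75.09930597]
lip x [62.1 63.  63.5] flange z 92.8 slope [-0.3 -0.1]
rail side -1 73 [[40.0, -95.6, 68.1], [46.4, -83.7, 77.2], [53.2, -72.5, 84.6]]
rail side 1 67 [[42.6, 73.7, 74.0], [47.2, 88.7, 80.6], [53.0, 102.2, 84.8]]
[-2.96781877 -2.74694782 -2.82811194] [-0.88791422  2.89545845 -0.28702583]
rows 4 mm [ -4.6   2.2 -13.4] deg [ 6.6 -0.3 -0.2]
0, -0.07, 0.24, 0.26, 0.029, -0.001, -0.001,
0, -0.07, 0.24, 0.26, 0.029, -0.001, -0.001,
0, -0.07, 0.25, 0.25, 0.029, -0.001, -0.001,
0, -0.07, 0.26, 0.24, 0.029, -0.001, -0.001,
```

Call:
move_arm:
  moves: [0,0,0,0,0,0,0,0,0,0,0,0,0,0,0,0,0,0,0,0,0]

```text
clock: 9.7
tool_pos: [0.5279, 0.2129, 0.1435]
orientation: [-156.5, -0.1, -84.8]
force: [-1.2, -1.0, -3.5]
opening: 0.0059
gripper_force: 30.0
```

```bash
python3 -c "
from h import *
for i in range(2):
    p,d=snap('side'); o=ctrl.get_obs(); print(o['tool_pos'],o['orientation'],o['force'],o['moment'],o['joint_pos'].round(1),o['qvel'].round(1))
t,_=snap('top')
v=np.hstack([t[90:240,80:280],p[90:240,80:280]]); cv2.imwrite('pics/c6.png',cv2.resize(v[:,:,::-1],None,fx=2,fy=2))
"
```

```text
[0.52785159 0.21295921 0.14356504] [-1.56500883e+02 -1.41474499e-01 -8.47704358e+01] [-1.83115215 -1.16098832 -3.64911697] [-0.4915656   2.60261297 -0.10030941] [ 45.1   4.1 -53.7  48.  -20.3 -83.6] [-0.  -0.1 -0.2  0.2  0.   0. ]
[0.52786688 0.21295411 0.14360578] [-1.56496276e+02 -1.40128489e-01 -8.47700070e+01] [-1.81878566 -0.44677818 -3.39565129] [-0.44482704  2.51655482 -0.05056022] [ 45.1   4.1 -53.7  48.  -20.3 -83.6] [ 0.  -0.2 -0.   0.2  0.1 -0.1]
```

View pics/c6.png

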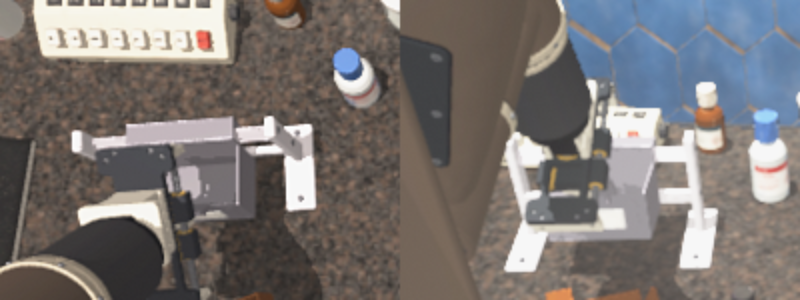

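The shortfall comes from joint-speed limits near the wrist singularity. The rail is still in the pocket and contact is light. I'll continue with half-size rows.

```bash
python3 -c "
from h import *
plan(cur(),tp(4.5,51.5,78),0,w=.4); plan(tp(4.5,51.5,78),tp(0,52.3,79.6),0,w=.8)"
```

```text
rows 6 mm [-3.5  1.4 -4.7] deg [ 2.  -0.2 -0.1]
0, -0.03, 0.08, 0.05, 0.006, -0.001, -0.0,
0, -0.03, 0.08, 0.05, 0.006, -0.001, -0.0,
0, -0.03, 0.08, 0.05, 0.006, -0.001, -0.0,
0, -0.03, 0.08, 0.05, 0.006, -0.001, -0.0,
0, -0.03, 0.08, 0.05, 0.006, -0.001, -0.0,
0, -0.03, 0.08, 0.05, 0.006, -0.001, -0.0,
rows 6 mm [-1.1 -0.1 -9. ] deg [ 4.5 -0.  -0. ]
0, -0.0, 0.08, 0.13, 0.013, -0.0, -0.0,
0, -0.0, 0.08, 0.13, 0.013, -0.0, -0.0,
0, -0.0, 0.08, 0.13, 0.013, -0.0, -0.0,
0, -0.0, 0.09, 0.12, 0.013, -0.0, -0.0,
0, -0.0, 0.09, 0.12, 0.013, -0.0, -0.0,
0, -0.0, 0.09, 0.12, 0.013, -0.0, -0.0,
```

Call:
move_arm:
  moves: [0,-0.03,0.08,0.05,0.006,-0.001,0,0,-0.03,0.08,0.05,0.006,-0.001,0,0,-0.03,0.08,0.05,0.006,-0.001,0,0,-0.03,0.08,0.05,0.006,-0.001,0,0,-0.03,0.08,0.05,0.006,-0.001,0,0,-0.03,0.08,0.05,0.006,-0.001,0,0,0,0,0,0,0,0,0,0,0,0,0,0,0]

```text
clock: 10.65
tool_pos: [0.5252, 0.2145, 0.1399]
orientation: [-154.5, 0.2, -84.7]
force: [-0.2, -0.0, -2.2]
opening: 0.0061
gripper_force: 30.0
```

```bash
python3 rel.py; python3 -c "
from h import *
o=ctrl.get_obs(); print(o['force'],o['moment'],o['joint_pos'].round(1)); plan(cur(),tp(0,52.3,79.6),0,w=.8)"
```

```text
10.85 [0.5250554  0.21463029 0.13970796] [0.08078187 0.02329453 0.08132273] [5.36952881 4.49878926 0.16218812] rail nominal [50.00132687 -0.17959808 75.62328215]
lip x [62.2 63.  63.7] flange z 92.9 slope [ 0.9 -0.2]
rail side -1 87 [[41.8, -99.6, 69.4], [48.3, -85.4, 78.4], [55.6, -72.6, 85.3]]
rail side 1 85 [[41.8, 72.6, 68.6], [48.1, 86.9, 78.5], [55.5, 99.5, 84.4]]
[-0.45393278  1.10802598 -2.5739312 ] [-0.14772297  2.17334215 -0.03891088] [ 39.9   3.4 -58.2  64.4 -15.6 -95.5]
rows 6 mm [-1.7 -0.4 -9.7] deg [ 4.5  0.1 -0.1]
0, 0.0, 0.1, 0.13, 0.013, 0.0, -0.0,
0, 0.0, 0.1, 0.13, 0.013, 0.0, -0.0,
0, 0.0, 0.1, 0.13, 0.013, 0.0, -0.0,
0, 0.0, 0.1, 0.13, 0.013, 0.0, -0.0,
0, 0.0, 0.1, 0.13, 0.013, 0.0, -0.0,
0, 0.0, 0.1, 0.13, 0.013, 0.0, -0.0,
```

Joint 3 is at its range end, so the wrist can't tilt further. The rail is well inside the pocket at 4.5° from level, so I'll open a little and let the bin settle on the fingers before letting go.

Call:
move_arm:
  moves: [1.0,0,0,0,0,0,0,1.0,0,0,0,0,0,0,1.4,0,0,0,0,0,0,1.8,0,0,0,0,0,0,2.4,0,0,0,0,0,0,3.0,0,0,0,0,0,0,3.0,0,0,0,0,0,0]

```text
clock: 11.55
tool_pos: [0.5249, 0.2144, 0.1396]
orientation: [-154.5, 0.1, -84.7]
force: [0.8, 0.1, -0.5]
opening: 0.0292
gripper_force: 0.0
```

```bash
cat > chk.py <<'E'
from h import *
p,d=snap('top'); s,ds=snap('side'); o=ctrl.get_obs(); print(o['clock'],o['force'],o['joint_pos'].round(1))
for n,dd in(('top',d),('side',ds)):
    w=world(n,dd).reshape(-1,3); a=R.from_euler('z',SY,degrees=True).inv().apply(w-[.616,.223,0])*1e3
    a=a[np.isfinite(a).all(1)&(abs(a[:,1])<75)]
    f=a[(a[:,2]>132)&(a[:,2]<152)&(a[:,0]>-12)&(a[:,0]<22)]; 
    if len(f)>20:
        C=np.linalg.lstsq(np.c_[f[:,:2],np.ones(len(f))],f[:,2],rcond=None)[0]
        print(n,'flange',len(f),np.percentile(f,[2,50,98],axis=0).round(1).tolist(),'slopes deg',np.degrees(C[:2]).round(1))
    f=a[(a[:,2]>35)&(a[:,2]<70)&(a[:,0]>-90)&(a[:,0]<-20)&(abs(a[:,1])<58)]; k=f[f[:,0]>-82]
    if len(k)>20:
        C=np.linalg.lstsq(np.c_[k[:,:2],np.ones(len(k))],k[:,2],rcond=None)[0]
        print(n,'floor',len(k),np.percentile(k,[2,50,98],axis=0).round(1).tolist(),'slopes',np.degrees(C[:2]).round(1))
    f=a[(a[:,2]>108)&(a[:,2]<126)&(abs(a[:,1])>60)&(a[:,0]<-20)&(a[:,0]>-95)]
    if len(f)>20:print(n,'rim',len(f),np.percentile(f,[2,50,98],axis=0).round(1).tolist(),'slope',np.degrees(np.polyfit(f[:,0],f[:,2],1)[0]).round(1))
E
python3 chk.py
```

```text
11.65 [ 0.90529465  0.35567025 -1.00126674] [ 39.9   3.4 -58.2  64.5 -15.6 -95.5]
top flange 563 [[-11.4, -69.3, 135.4], [0.7, -2.3, 143.9], [12.0, 63.7, 147.3]] slopes deg [-1.   0.3]
top floor 558 [[-76.0, -39.0, 50.4], [-45.4, -6.0, 54.2], [-21.0, 38.2, 57.8]] slopes [ 0.2 -0.2]
top rim 86 [[-90.6, -65.3, 108.5], [-56.5, -64.0, 118.4], [-23.0, -60.6, 122.4]] slope 1.5
side flange 133 [[-11.6, -72.5, 132.5], [0.7, -42.2, 141.7], [13.5, -12.7, 145.0]] slopes deg [-1.8  4.2]
side rim 50 [[-94.7, -65.9, 109.9], [-63.1, -64.1, 116.8], [-23.8, -60.9, 120.1]] slope 2.2
```

The bin hangs level: floor slope 0.2°, underside about 50 mm, flange at 144 mm. Retreating along the tool axis.

Call:
move_arm:
  moves: [3,0,0,-0.5,0,0,0,3,0,0,-1,0,0,0,3,0,0,-1.5,0,0,0,3,0,0,-1.5,0,0,0,3,0,0,-1.5,0,0,0,3,0,0,-1.5,0,0,0,3,0,0,-1.5,0,0,0,3,0,0,-1.5,0,0,0]

```text
clock: 12.45
tool_pos: [0.4794, 0.2099, 0.2347]
orientation: [-154.5, 0.2, -84.6]
force: [0.4, 0.7, 0.9]
opening: 0.0299
gripper_force: 0.0
```

```bash
python3 chk.py; python3 -c "
from h import *
print(cur()[0]); p,_=snap('side'); t,_=snap('top')
v=np.hstack([t[90:290,80:280],p[90:290,80:280]]); cv2.imwrite('pics/c7.png',cv2.resize(v[:,:,::-1],None,fx=2,fy=2))"
```

```text
12.55 [-0.36149174 -0.20045438 -0.47466557] [ 56.3  -7.6 -48.8  33.8 -36.7 -76.3]
top flange 564 [[-11.6, -69.0, 135.4], [0.9, -2.0, 144.0], [12.3, 65.8, 147.1]] slopes deg [-1.8  0.5]
top floor 786 [[-76.1, -38.2, 50.3], [-49.2, 9.2, 54.1], [-21.1, 56.0, 57.8]] slopes [-0.1  0.1]
top rim 136 [[-90.2, -65.4, 108.6], [-52.5, -62.5, 117.0], [-20.1, 64.9, 123.0]] slope 2.8
side flange 200 [[-11.6, -71.1, 133.2], [-0.3, -26.5, 141.7], [13.0, 20.9, 145.3]] slopes deg [-1.9  1.2]
side rim 56 [[-92.4, -66.2, 108.3], [-64.7, -64.4, 115.9], [-24.2, -60.8, 121.1]] slope 2.3
[0.47992314 0.21087785 0.2362095 ]
```

View pics/c7.png

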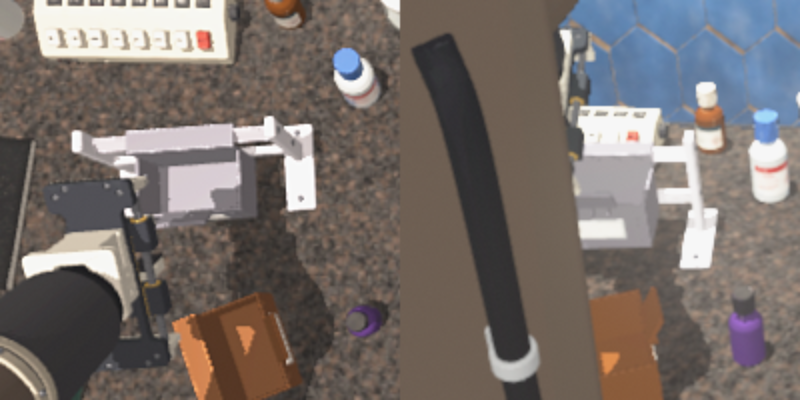

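The picture shows the bin hung level between the uprights at top crop (185,180), with the gripper clear and both bottles standing where they were. Handing in.

```bash
python3 -c "
from plant import ctrl; print(ctrl.close_job())"
```

```text
the job is handed in; nothing more can be done
None
```

The grey bin is hung on the rail and released, level within about 0.2° and with its underside about 50 mm up. Both bottles still stand where they were, and I handed the job in at about 12.7 s. I opened the gripper with about 4.5° left to swing, because joint 3 was at its range end; the bin dropped level by itself.

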